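# Shut the swing gate of the tube tray

## Task

Two trays with swing gates stand on the laboratory bench, both gates open; one tray holds a white box of tubes. Shut the gate of the tray with the box: raise its slotted bar a little, swing it about the tall bolt and lower it over the short stud, so that the stud stands in the slot and the bar lies flat on the tray, then let go. Leave the tube box and the other tray's gate where they are.

Things in the scene. Friction and masses are not known exactly. Their poses are not given: they have to be found in the camera images.
- gate_grip (a point): Middle of the upright rib (65 mm long, 10 thick, 46 high) on the gate of the tray with the box; 20 mm below the rib's top, 32 above the bar's underside. The gate is a loose 0.2 kg grey-painted flat bar 207 x 48 x 6 mm, balanced near here. x: along the bar from bolt end to slot end; y across; z up. Round 18 mm hole at x = -85 mm, on the tall bolt; slot middle at x = +65 mm, y = 0
- gate_slot (a point): Middle of the gate's slot, at the bar's underside; same axes. The slot goes right through, is closed all round, 40 mm long along the bar and 28 mm wide. The gate starts flat on the tray, its slot end swung open towards the robot by 45 to 75 degrees; seen from above, shutting it turns it counter-clockwise
- bolt (a point): Foot of the tall steel bolt (10 mm thick, top 59 mm up) at the surface of the tray with the box, 20 mm above the bench; the gate turns on it loosely. A 30 mm washer 50 mm up keeps the gate on: the bar can rise level by up to 44 mm. The tray is a white plate 340 x 200 mm, fixed; axes x from its robot-side edge to the end with the box, y left, z up
- stud (a point): Foot of the short upright steel stud (12 mm thick, 14 mm high, bevelled, no head) at the surface of the tray with the box, 20 mm above the bench; 150 mm to the right (-y of the tray) of the tall bolt. The slot goes over it. Axes as the tray's
- box_center (a point): Centre of the white open box of purple-capped tubes, 100 x 110 mm, 42 mm high (caps to 52 mm), standing loose on the tray's far end between low lips; its near face is at least 55 mm beyond the rib of the shut gate. Not to be moved
- spare_gate_grip (a point): Middle of the rib of the other, equal gate, on the equal but empty tray standing to the left or right of the first. Not to be moved

How it is judged:
At the end, for the whole second after the job is handed in: The stud stands inside the slot of the gate (within 25 mm of the slot's middle along the bar and 13 mm across it) and the bar lies flat on the tray (within 4 mm and 4 degrees), released (x of stud in the frame of gate_grip between 0.04 and 0.09 m and y of stud in the frame of gate_grip between -0.013 and 0.013 m and z of stud in the frame of gate_grip between -0.036 and -0.027 m and angle between gate_grip's own z axis and vertical below 0.07 rad); the robot touches nothing.
It fails at once if the tube box is pushed more than 25 mm (distance of box_center from where it was at the start of the episode above 0.025 m).
It fails at once if the other tray's gate is moved more than 25 mm (distance of spare_gate_grip from where it was at the start of the episode above 0.025 m).
It also fails if it takes over 38 s, if anything falls off the work surface, if the arm or the gripper's body presses on something with over 40 N, if the wrist force passes 120 N, or if a joint passes its speed limit or range.

## Robot

A 7-joint arm with a two-finger parallel gripper is mounted at the origin on the work surface. World frame = base frame: x ahead of the robot, y to its left, z up, the work surface at z = 0. Lengths are in m, angles in rad, forces in N, time in s.
With the tool pointing down it reaches from about 0.4 to 0.85 m from the base axis. Payload 10.4 kg.
Tool frame: the origin (TCP) lies at the very end of the fingers, on their centre line; the grasp point (between the pads) lies 19 mm behind it; z points along the fingers, y is the direction in which the jaws open and shut (so a half turn about z gives the same grasp; the last joint's range is limited). The gripper opens to 85 mm and grips with 20 to 120 N. Pads are 22 mm wide; open, the fingers measure 114 mm over their backs; the gripper's body (76 mm by 85 mm) begins 54 mm behind the grasp point. The pads swing forward as they close: fully open they stand 13 mm farther back than shut.
Start: joints at [1.105, 0.332, -0.065, 1.46, 0.022, 1.35, -0.088], TCP at [0.268, -0.565, 0.231] pointing down, gripper open.
Joint ranges: [-2.6, 2.6], [-0.5, 2.12], [-1.47, 1.34], [0.16, 2.42], [-1.27, 4.41], [0.06, 2.06], [-2.6, 2.6]. Speed limits (rad/s): [2.22, 2.22, 2.79, 2.79, 3.14, 3.14, 3.14].

## Interface

Orientations are given as a unit quaternion [x, y, z, w].
In Python, from workcell import get_obs, camera, camera_info, hand_in gives the robot as it stands.
- The arm moves only by the tool move_arm, never from a script. Its argument "moves" is a list of rows, each a list of 3 entries, a list of its own where there are three numbers: the shift along the tool's x, y, z in units of 25 mm (1.0 is 25 mm), then the turn, a rotation vector about the tool's x, y, z in degrees, then the opening, from 0 (shut) to 1 (fully open). A call has 1 to 5 rows; each row shifts and turns the commanded pose from where the row before left it, along the tool's axes as they then stand; what a row does not reach is not made up. A row lasts 1/8 s, in which the tool goes at most 62.5 mm and 10.7 degrees, less where a joint would pass 70% of its speed; a pose out of reach is approached as far as the arm can. A call is refused whole if a number of a shift passes 1 or a number of a turn 10.7, either way. A call with a gripper value outside its range is refused whole. The fingers move at their own pace and stop on an object; "squeeze" is the grip in N (left out, the last holds). Time passes only in rows, so rows that do not move let the fingers close. It gives the time, the measured TCP pose, the force and the opening at its end, in the units of the state.
- get_obs(): the state, without advancing time (a new reading comes with each control period).
- camera(name): name is "side" or "top" or "wrist"; returns the picture (384x512x3 uint8, red, green, blue); there is no depth.
- camera_info(name): a dict with "fx", "fy", "cx", "cy" (pixels), "origin" and "rotation" of the camera in the world. Camera axes: x right, y down, z forward; pixel columns grow to the right and rows downward; lengths in m; the calibration is good to about 2 mm. A picture is of the moment at which its call begins: read the wrist's pose just before it. camera_info takes no time and is no camera call; for the wrist camera it gives the pose at the moment of the call.
- hand_in(): hands the job in, once; it reports no verdict.
The state is a dict: "clock": time; "joint_pos": joint angles; "joint_velocities": joint speeds; "tau": joint torques, N m; "position": TCP position; "ee_rot": TCP orientation; "ft_force": force on the tool from outside, world axes, zero at the start; "torque": the same for the moment, N m; "grip_width": opening from 0.0 (shut) to 1.0 (fully open).
Only numpy, scipy, OpenCV 4.12 (cv2) and the standard library are available. Lean on these libraries where they do the work, as an engineer would, in place of code of your own. Each camera call takes 0.05 s, during which the arm holds its last target. There are 200 camera calls.

## Working session

There is one attempt and no reset: what is moved stays moved. The work goes in short steps, Python scripts to look and compute and a tool call to move; the robot and the scene stay as the last step left them, time stands still between calls to the robot, and variables do not carry over. Pictures are saved under pics/ and viewed, about 8 in all and at most 12, crops included, and the job is handed in when it is done.

Besides the shell and the picture viewer there is one more tool, called after "Emit:" as name(argument=value, ...), one argument or row to a line, values as JSON. move_arm: Moves the arm, as the interface text tells. Its arguments: {"type":"object","properties":{"moves":{"type":"array","items":{"type":"array"}},"squeeze":{"type":"number"}},"required":["moves"]}

```bash
ls; mkdir -p pics; python3 - <<'E'
from workcell import *
import cv2,json
o=get_obs();print({k:o[k] for k in("clock","position","ee_rot","grip_width")})
for n in("top","side"):
    cv2.imwrite(f"pics/{n}0.png",cv2.resize(camera(n)[:,:,::-1],(800,600),interpolation=cv2.INTER_CUBIC)); print(n,camera_info(n))
print(get_obs()["clock"])
E
```

```text
pics
{'clock': 0.0, 'position': array([ 0.26761983, -0.56438601,  0.23051087]), 'ee_rot': array([ 9.75588397e-01,  2.19605953e-01, -1.91322412e-04, -6.84914412e-04]), 'grip_width': 1.0065164441676657}
top {'fx': 360.23107667330044, 'fy': 360.23107667330044, 'cx': 252.9929980234833, 'cy': 196.55497511978658, 'origin': array([ 0.46993085, -0.01108223,  0.7578369 ]), 'rotation': array([ 0.70734323, -0.7026265 ,  0.04497602, -0.06291835])}
side {'fx': 402.91138298877985, 'fy': 402.91138298877985, 'cx': 257.8991648177487, 'cy': 190.60625423556073, 'origin': array([0.35428063, 0.72090039, 0.48305812]), 'rotation': array([-0.12901541,  0.84551031, -0.51358308,  0.06855476])}
0.1
```

View pics/top0.png

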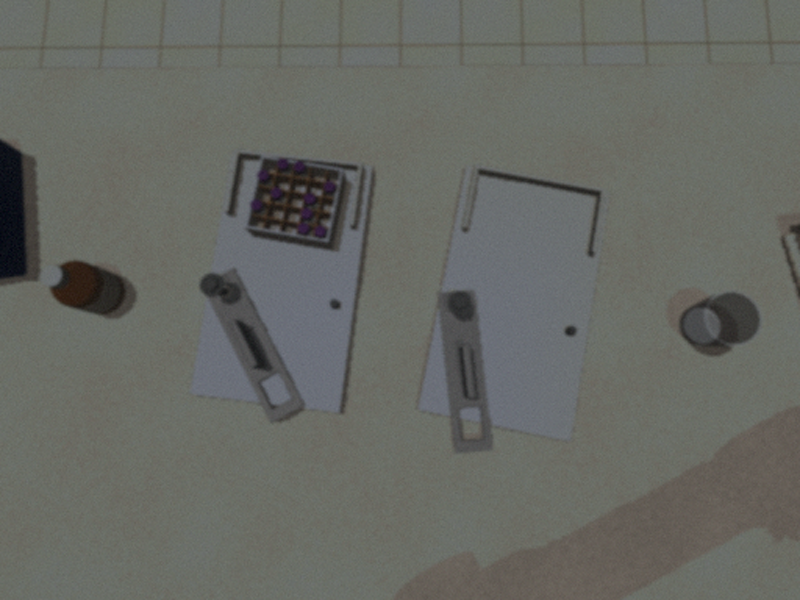

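View pics/side0.png

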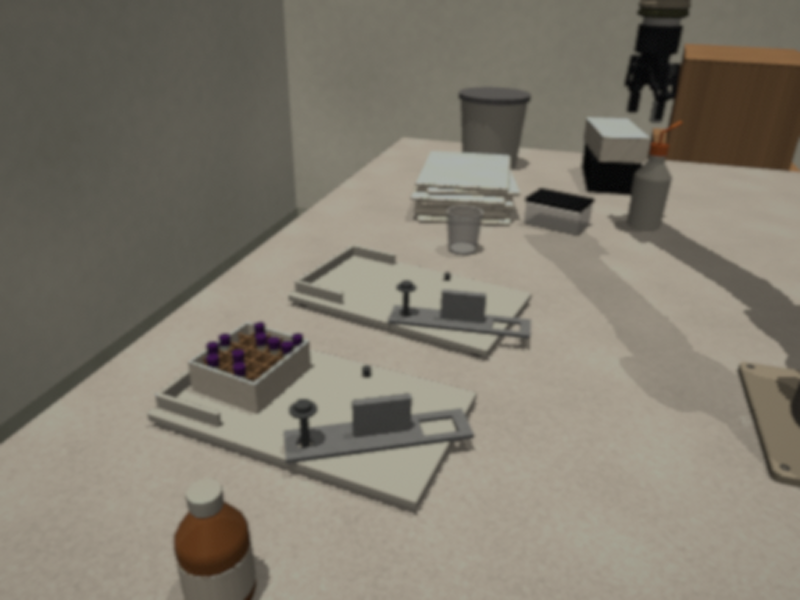

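The top view shows the box tray on the left: washer about (211,284), stud (335,303), slot middle (275,391). In the side view the washer is at (303,408), the stud (367,371), and the rib top runs (353,401)–(411,396).

```bash
cat > h.py <<'E'
import numpy as np
from scipy.spatial.transform import Rotation as R
def ray(ci,p,s=1.5625):
    u,v=np.array(p)/s
    d=R.from_quat(ci["rotation"]).apply([(u-ci["cx"])/ci["fx"],(v-ci["cy"])/ci["fy"],1.])
    return np.array(ci["origin"]),d
def atz(ci,p,z,s=1.5625):
    o,d=ray(ci,p,s); return o+d*(z-o[2])/d[2]
def proj(ci,P):
    c=R.from_quat(ci["rotation"]).inv().apply(np.array(P)-ci["origin"])
    return np.array([ci["cx"]+ci["fx"]*c[...,0]/c[...,2],ci["cy"]+ci["fy"]*c[...,1]/c[...,2]]).T
E
python3 - <<'E'
from workcell import *
from h import *
np.set_printoptions(precision=4,suppress=True)
T=camera_info("top");S=camera_info("side")
w=atz(T,(211,284),.072);st=atz(T,(335,303),.034);sl=atz(T,(275,391),.026)
print("top washer",w,"stud",st,"slot",sl)
print("side washer",atz(S,(303,406),.072),"stud",atz(S,(367,367),.034),"slot",atz(S,(443,426),.026))
a,b=atz(S,(353,401),.072),atz(S,(411,396),.072);print("rib side",a,b,(a+b)/2,np.linalg.norm(a-b))
for p in((237,268),(207,280),(304,405),(270,420)):print("corner",atz(T,p,.026))
print(np.linalg.norm((w-st)[:2]),np.linalg.norm((w-sl)[:2]))
for p in((193,395),(341,412),(374,165)):print("tray",atz(T,p,.02))
E
```

```text
top washer [0.6036 0.2378 0.072 ] stud [0.5864 0.0867 0.034 ] slot [0.4721 0.1627 0.026 ]
side washer [0.6038 0.2357 0.072 ] stud [0.5838 0.0921 0.034 ] slot [0.4663 0.1662 0.026 ]
rib side [0.5567 0.2112 0.072 ] [0.5001 0.1834 0.072 ] [0.5284 0.1973 0.072 ] 0.06309996490994021
corner [0.6346 0.2206 0.026 ]
corner [0.618  0.2602 0.026 ]
corner [0.4546 0.1245 0.026 ]
corner [0.4352 0.1676 0.026 ]
0.15209464350327023 0.1515001163161854
tray [0.466  0.2717 0.02  ]
tray [0.446  0.0772 0.02  ]
tray [0.782  0.0393 0.02  ]
```

```bash
python3 - <<'E'
from workcell import *
from h import *
np.set_printoptions(precision=3,suppress=True)
S=camera_info("side")
for n,b,t in(("bottle",(648,226),(670,125)),("blackbox",(610,190),(610,120)),("glass",(463,250),(463,210)),("bin",(495,165),(495,92))):
    g=atz(S,b,0); o,d=ray(S,t); k=(g[1]-o[1])/d[1]; print(n,g,"top",o+d*k)
E
```

```text
bottle [ 0.208 -0.656  0.   ] top [ 0.207 -0.656  0.215]
blackbox [ 0.289 -0.892  0.   ] top [ 0.317 -0.892  0.171]
glass [ 0.561 -0.396 -0.   ] top [ 0.566 -0.396  0.081]
bin [ 0.601 -1.019 -0.   ] top [ 0.617 -1.019  0.196]
```

Emit:
move_arm(
  moves=[
    [[1, -1, 0], [0, 0, 0], 1],
    [[1, -1, 0], [0, 0, 0], 1],
    [[1, -1, 0], [0, 0, 0], 1],
    [[1, -1, 0], [0, 0, 0], 1],
    [[1, -1, 0], [0, 0, 0], 1],
  ],
)

```text
clock: 0.72
position: [0.3274, -0.397, 0.231]
ee_rot: [0.976, 0.22, -0.0, -0.0]
ft_force: [0.1, 0.2, 0.1]
grip_width: 0.999
```

Emit:
move_arm(
  moves=[
    [[1, -1, 0], [0, 0, 0], 1],
    [[1, -1, 0], [0, 0, 0], 1],
    [[1, -1, 0], [0, 0, 0], 1],
    [[1, -1, 0], [0, 0, 0], 1],
    [[1, -1, 0], [0, 0, 0], 1],
  ],
)

```text
clock: 1.35
position: [0.3867, -0.2305, 0.2311]
ee_rot: [0.976, 0.22, -0.0, -0.0]
ft_force: [-0.3, 0.8, 0.1]
grip_width: 1.002
```

Emit:
move_arm(
  moves=[
    [[1, -1, 0], [0, 0, 0], 1],
    [[1, -1, 0], [0, 0, 0], 1],
    [[1, -1, 0], [0, 0, 0], 1],
    [[1, -1, 0], [0, 0, 0], 1],
    [[1, -1, 0], [0, 0, 0], 1],
  ],
)

```text
clock: 1.98
position: [0.446, -0.0641, 0.2311]
ee_rot: [0.976, 0.22, -0.0, 0.0]
ft_force: [-0.4, -0.4, 0.4]
grip_width: 0.998
```

Emit:
move_arm(
  moves=[
    [[1, -1, 0], [0, 0, 0], 1],
    [[1, -1, 0], [0, 0, 0], 1],
    [[1, -1, 0], [0, 0, 0], 1],
    [[1, -1, 0], [0, 0, 0], 1],
    [[1, -1, 0], [0, 0, 0], 1],
  ],
)

```text
clock: 2.6
position: [0.5055, 0.1022, 0.2311]
ee_rot: [0.976, 0.219, -0.0, 0.0]
ft_force: [0.6, -0.5, 0.3]
grip_width: 0.998
```

Emit:
move_arm(
  moves=[
    [[1, -1, 0], [0, 0, 0], 1],
    [[1, -1, 0], [0, 0, 0], 1],
    [[0.4, -1, 1], [0, 0, 0], 1],
    [[0, 0, 0], [0, 0, -2], 0.6],
    [[0, 0, 0], [0, 0, 0], 0.6],
  ],
)

```text
clock: 3.22
position: [0.5276, 0.194, 0.2064]
ee_rot: [0.972, 0.237, -0.0, 0.0]
ft_force: [-0.9, -0.9, 0.1]
grip_width: 0.607
```

```bash
python3 - <<'E'
from workcell import *
from h import *
import cv2
np.set_printoptions(precision=3,suppress=True)
o=get_obs();W=camera_info("wrist");im=camera("wrist")
print(o["clock"],o["position"],o["ee_rot"],o["joint_pos"],W)
# predicted points, marked
b=np.array([.604,.237]);s=np.array([.585,.088]);r=np.array([.528,.1955]);a=np.radians(-152.5);d=np.array([np.cos(a),np.sin(a)])
P=[[*(r-.0325*d),.072],[*(r+.0325*d),.072],[*(r+.065*d),.026],[*b,.07],[*s,.034]]
im=cv2.resize(im[:,:,::-1],(800,600),interpolation=cv2.INTER_CUBIC)
for p in proj(W,P)*1.5625:
    print(p); cv2.drawMarker(im,tuple(int(x) for x in p),(0,0,255),0,10,1)
cv2.imwrite("pics/w1.png",im)
E
```

```text
3.225 [0.528 0.194 0.206] [ 0.972  0.237 -0.     0.   ] [ 0.214  0.299 -0.771  1.633  0.215  1.297 -1.686] {'fx': 316.51672183016564, 'fy': 316.51672183016564, 'cx': 254.26423288970327, 'cy': 188.48918097014777, 'origin': array([0.594, 0.227, 0.349]), 'rotation': array([ 0.845, -0.514, -0.075,  0.124])}
[393.474 222.015]
[393.91  330.828]
[394.485 350.656]
[389.863 119.826]
[580.85  261.564]
```

View pics/w1.png

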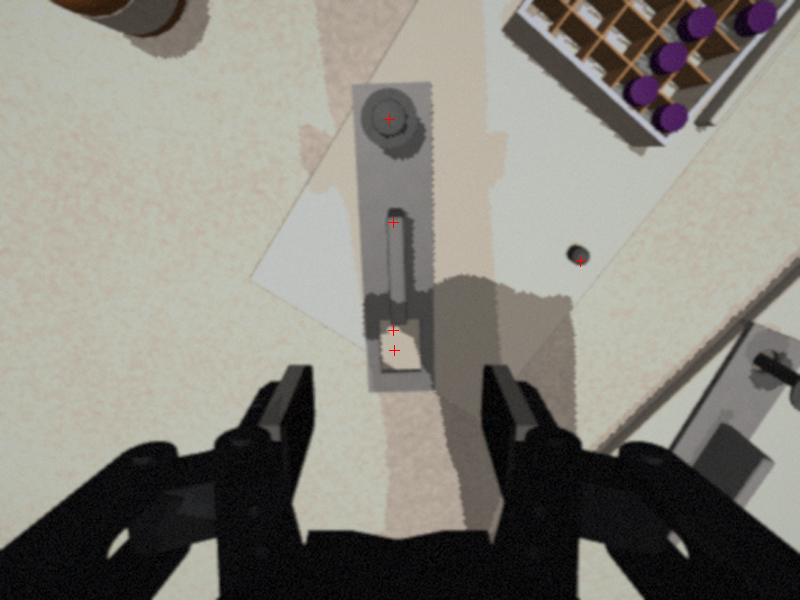

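The wrist view puts the rib top at roughly (396,217)–(399,305), the slot at (401,346), the washer centre (389,118) and the stud top (576,252).

```bash
python3 - <<'E'
from workcell import *
from h import *
np.set_printoptions(precision=4,suppress=True)
W=camera_info("wrist")
ang=lambda a,b:np.degrees(np.arctan2(*(b-a)[1::-1]))
e1,e2=atz(W,(392,84),.026),atz(W,(402,390),.026)
r1,r2=atz(W,(396,217),.072),atz(W,(399,305),.072);w=atz(W,(389,118),.074);s=atz(W,(576,252),.034);sl=atz(W,(401,346),.026)
print("bar",e1,e2,np.linalg.norm(e1-e2),ang(e1,e2));print("rib",(r1+r2)/2,np.linalg.norm(r1-r2),ang(r1,r2))
print("washer",w,"stud",s,np.linalg.norm((w-s)[:2]),ang(w,s),"slot",sl,np.linalg.norm((sl-s)[:2]))
E
```

```text
bar [0.6249 0.2463 0.026 ] [0.4457 0.1463 0.026 ] 0.2051656949084444 -150.84198953061977
rib [0.5378 0.1975 0.072 ] 0.051673244735066626 -150.77248416497892
washer [0.6049 0.2373 0.074 ] stud [0.5891 0.0938 0.034 ] 0.1443833603286881 -96.27555908133942 slot [0.4759 0.1628 0.026 ] 0.13263363236888487
```

Emit:
move_arm(
  moves=[
    [[0.08, 0.06, 1], [0, 0, -1.8], 0.6],
    [[0, 0, 1], [0, 0, 0], 0.6],
    [[0, 0, 1], [0, 0, 0], 0.6],
    [[0, 0, 1], [0, 0, 0], 0.6],
    [[0, 0, 1], [0, 0, 0], 0.6],
  ],
  squeeze=40,
)

```text
clock: 3.9
position: [0.5308, 0.193, 0.0813]
ee_rot: [0.968, 0.251, 0.001, 0.0]
ft_force: [-0.3, -0.3, -0.3]
grip_width: 0.603
```

Emit:
move_arm(
  moves=[
    [[0, 0, 1], [0, 0, 0], 0.6],
    [[0, 0, 0.8], [0, 0, 0], 0.6],
    [[0, 0, 0], [0, 0, 0], 0.6],
  ],
)

```text
clock: 4.28
position: [0.5295, 0.1934, 0.0354]
ee_rot: [0.968, 0.251, -0.001, 0.0]
ft_force: [-0.4, -0.1, -0.6]
grip_width: 0.599
```

Emit:
move_arm(
  moves=[
    [[0, 0, 0], [0, 0, 0], 0],
    [[0, 0, 0], [0, 0, 0], 0],
    [[0, 0, 0], [0, 0, 0], 0],
    [[0, 0, 0], [0, 0, 0], 0],
    [[0, 0, 0], [0, 0, 0], 0],
  ],
)

```text
clock: 4.9
position: [0.5305, 0.1947, 0.0373]
ee_rot: [0.968, 0.252, 0.001, 0.0]
ft_force: [-1.4, -0.2, 6.2]
grip_width: 0.113
```

Emit:
move_arm(
  moves=[
    [[0, 0, -0.3], [0, 0, 0], 0],
    [[0, 0, -0.3], [0, 0, 0], 0],
    [[0, 0, -0.3], [0, 0, 0], 0],
    [[0, 0, 0], [0, 0, 0], 0],
  ],
)

```text
clock: 5.4
position: [0.5303, 0.1944, 0.0595]
ee_rot: [0.968, 0.252, 0.001, 0.0]
ft_force: [0.0, 0.6, -2.3]
grip_width: 0.114
```

Emit:
move_arm(
  moves=[
    [[0.015, 0.32, 0], [0, 0, -5.4], 0],
    [[0.015, 0.32, 0], [0, 0, -5.4], 0],
    [[0.015, 0.32, 0], [0, 0, -5.4], 0],
    [[0.015, 0.32, 0], [0, 0, -5.4], 0],
    [[0.015, 0.32, 0], [0, 0, -5.4], 0],
  ],
)

```text
clock: 6.02
position: [0.5568, 0.1648, 0.0585]
ee_rot: [0.882, 0.472, -0.0, 0.0]
ft_force: [-0.6, 0.4, -1.8]
grip_width: 0.113
```

```bash
python3 - <<'E'
from workcell import *
import cv2
print(get_obs()["joint_pos"].round(2))
cv2.imwrite("pics/s1.png",cv2.resize(camera("side")[190:350,60:340,::-1],(798,456),interpolation=cv2.INTER_CUBIC))
E
```

```text
[ 0.26  0.52 -0.79  1.73  0.41  1.07 -1.25]
```

View pics/s1.png

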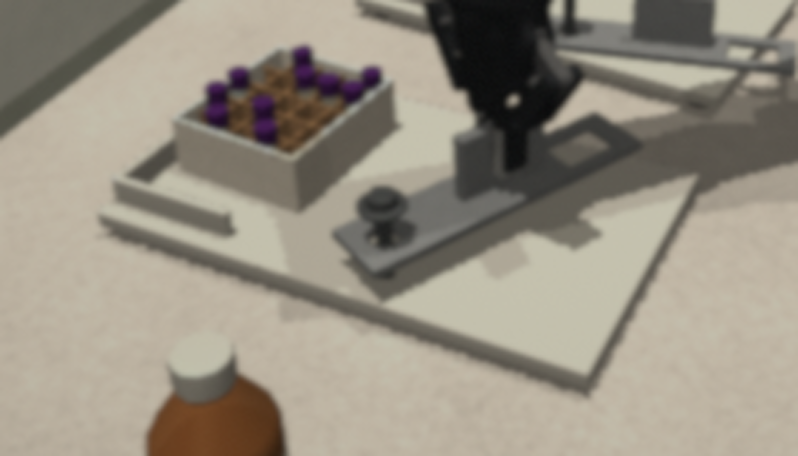

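The bar is held level and raised, with the bolt through its hole. I'll carry on with the swing.

Emit:
move_arm(
  moves=[
    [[0.015, 0.32, 0], [0, 0, -5.4], 0],
    [[0.015, 0.32, 0], [0, 0, -5.4], 0],
    [[0.015, 0.32, 0], [0, 0, -5.4], 0],
    [[0.015, 0.32, 0], [0, 0, -5.4], 0],
    [[0.015, 0.32, 0], [0, 0, -5.4], 0],
  ],
)

```text
clock: 6.7
position: [0.594, 0.1512, 0.0585]
ee_rot: [0.748, 0.664, -0.0, -0.0]
ft_force: [-0.7, 0.3, -3.1]
grip_width: 0.109
```

```bash
python3 - <<'E'
from workcell import *
from h import *
import cv2
o=get_obs();print(o["position"],R.from_quat(o["ee_rot"]).as_matrix()[:,0].round(3),o["ft_force"].round(1))
W=camera_info("wrist");print(W["origin"],W["rotation"])
a=cv2.resize(camera("wrist")[:,:,::-1],(800,600),interpolation=cv2.INTER_CUBIC)
cv2.imwrite("pics/w2.png",a)
cv2.imwrite("pics/t2.png",cv2.resize(camera("top")[140:290,100:300,::-1],(800,600),interpolation=cv2.INTER_CUBIC))
E
```

```text
[0.59398608 0.15120923 0.05851253] [ 0.118  0.993 -0.   ] [-0.7  0.3 -3.1]
[0.60387755 0.22366371 0.20085611] [ 0.98767386 -0.05805911 -0.00842065  0.14511572]
```

View pics/w2.png

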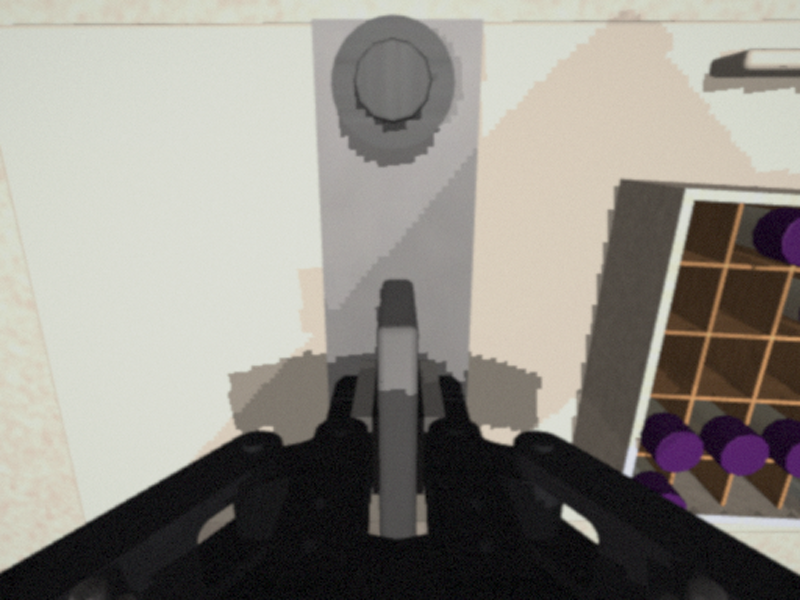

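View pics/t2.png

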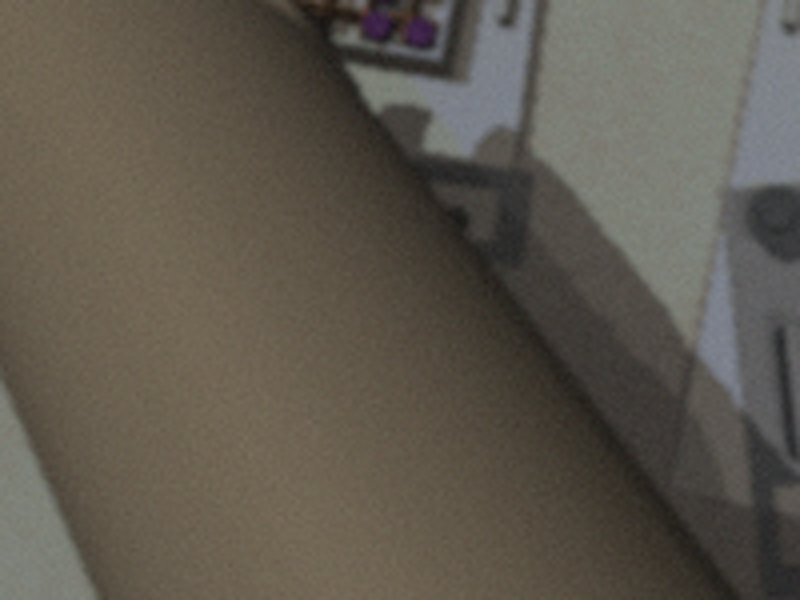

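The top crop shows the stud at (458,218) inside the slot window. The bar's end edge runs (530,172)–(518,265).

```bash
python3 - <<'E'
from workcell import *
from h import *
np.set_printoptions(precision=4,suppress=True)
T=camera_info("top");W=camera_info("wrist")
f=lambda p,z:atz(T,(100+p[0]/4-.0,140+p[1]/4),z,1)
g=lambda p,z:atz(W,p,z)
st=f((458,216),.034); a,b=f((530,172),.049),f((518,265),.049); ti=f((465,192),.049)
e=(a+b)/2
c1=(g((313,20),.049)+g((481,20),.049))/2; c2=(g((326,340),.049)+g((469,340),.049))/2
d=(c2-c1)/np.linalg.norm(c2-c1)
rib=(g((383,282),.0945)+g((413,282),.0945))/2; rib2=(g((382,537),.0945)+g((415,537),.0945))/2
print("stud",st,"end",a,b,e,"slot top edge",ti)
print("wrist bar c",c1,c2,np.degrees(np.arctan2(d[1],d[0])),"rib ends",rib,rib2,(rib+rib2)/2,np.linalg.norm(rib-rib2))
n=np.array([-d[1],d[0]]) # left of bar dir
for nm,p in(("stud",st),("end",e),("stud0",np.array([.5865,.0885])),("washer",g((393,80),.074)),("slotTopEdge",ti)):
    v=p[:2]-c1[:2]; print(nm,"along",v@d[:2],"across",v@n)
E
```

```text
stud [0.5862 0.0865 0.034 ] end [0.6063 0.0488 0.049 ] [0.5593 0.0539 0.049 ] [0.5828 0.0514 0.049 ] slot top edge [0.596  0.0812 0.049 ]
wrist bar c [0.6083 0.2563 0.049 ] [0.5972 0.1626 0.049 ] -96.7700764671086 rib ends [0.6011 0.1946 0.0945] [0.593  0.1256 0.0945] [0.597  0.1601 0.0945] 0.06950481444714562
stud along 0.17127997467604886 across -0.0019200139340983038
end along 0.20653952830604003 across -0.0011652878371837831
stud0 along 0.16923394962194618 across -0.001880888697798394
washer along 0.01818517371968141 across -0.000973926910309954
slotTopEdge along 0.17532585838305456 across 0.008413162458336588
```

By my measurement the stud is centred in the slot: about 2 mm off across and 2 mm along. Lowering now.

Emit:
move_arm(
  moves=[
    [[0, 0, 0.2], [0, 0, 0], 0],
    [[0, 0, 0.2], [0, 0, 0], 0],
    [[0, 0, 0.2], [0, 0, 0], 0],
    [[0, 0, 0.25], [0, 0, 0], 0],
    [[0, 0, 0], [0, 0, 0], 0],
  ],
)

```text
clock: 7.42
position: [0.594, 0.1514, 0.0373]
ee_rot: [0.748, 0.664, -0.0, 0.0]
ft_force: [0.1, 0.9, -3.0]
grip_width: 0.109
```

Emit:
move_arm(
  moves=[
    [[0, 0, 0.06], [0, 0, 0], 0],
    [[0, 0, 0], [0, 0, 0], 0],
    [[0, 0, 0], [0, 0, 0], 0.2],
    [[0, 0, 0], [0, 0, 0], 0.35],
    [[0, 0, 0], [0, 0, 0], 0.35],
  ],
)

```text
clock: 8.05
position: [0.594, 0.1513, 0.0359]
ee_rot: [0.748, 0.664, -0.0, 0.0]
ft_force: [0.2, 0.3, 0.3]
grip_width: 0.351
```

Emit:
move_arm(
  moves=[
    [[0, 0, -0.4], [0, 0, 0], 0.35],
    [[0, 0, -1], [0, 0, 0], 0.35],
    [[0, 0, -1], [0, 0, 0], 0.35],
    [[0, 0, -1], [0, 0, 0], 0.35],
    [[0, 0, -1], [0, 0, 0], 0.35],
  ],
)

```text
clock: 8.68
position: [0.5941, 0.1515, 0.1476]
ee_rot: [0.748, 0.664, 0.0, 0.0]
ft_force: [0.5, -1.3, -0.4]
grip_width: 0.35
```

Emit:
move_arm(
  moves=[
    [[0, 0, -1], [0, 0, 0], 0.35],
    [[0, 0, -1], [0, 0, 0], 0.35],
    [[-1, 0, -1], [0, 0, 0], 0.35],
    [[-1, 0, -0.5], [0, 0, 0], 0.35],
    [[-1, 0, 0], [0, 0, 0], 0.35],
  ],
)

```text
clock: 9.3
position: [0.5854, 0.0767, 0.2355]
ee_rot: [0.748, 0.664, 0.001, 0.001]
ft_force: [0.3, -0.4, 0.1]
grip_width: 0.351
```

```bash
python3 - <<'E'
from workcell import *
import cv2
o=get_obs();print(o["clock"],o["position"],o["ft_force"].round(1))
W=camera_info("wrist");print(W["origin"],W["rotation"])
cv2.imwrite("pics/w3.png",cv2.resize(camera("wrist")[:,:,::-1],(800,600),interpolation=cv2.INTER_CUBIC))
cv2.imwrite("pics/s3.png",cv2.resize(camera("side")[190:350,60:340,::-1],(798,456),interpolation=cv2.INTER_CUBIC))
E
```

```text
9.3 [0.58541285 0.07666805 0.23549322] [ 0.3 -0.4  0.1]
[0.59494696 0.14901078 0.37785918] [ 0.98768272 -0.05871051 -0.00704755  0.14486631]
```

View pics/w3.png

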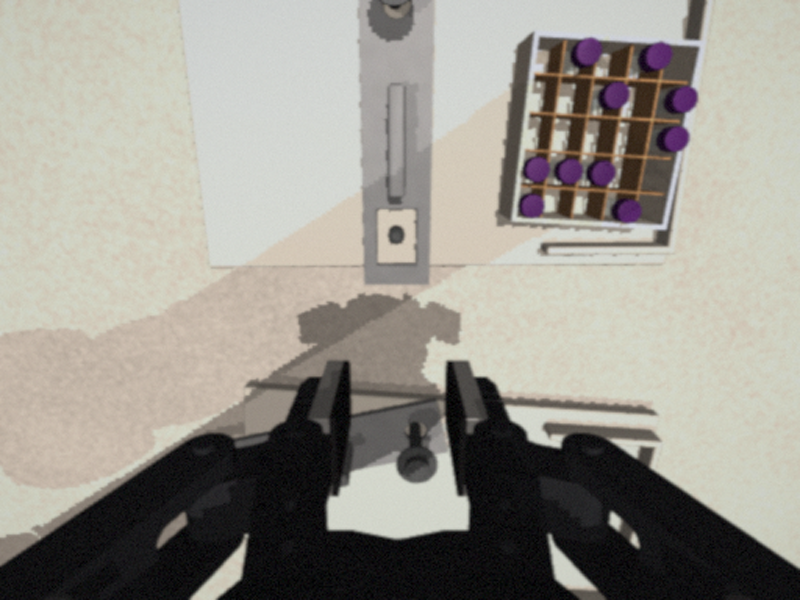

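View pics/s3.png

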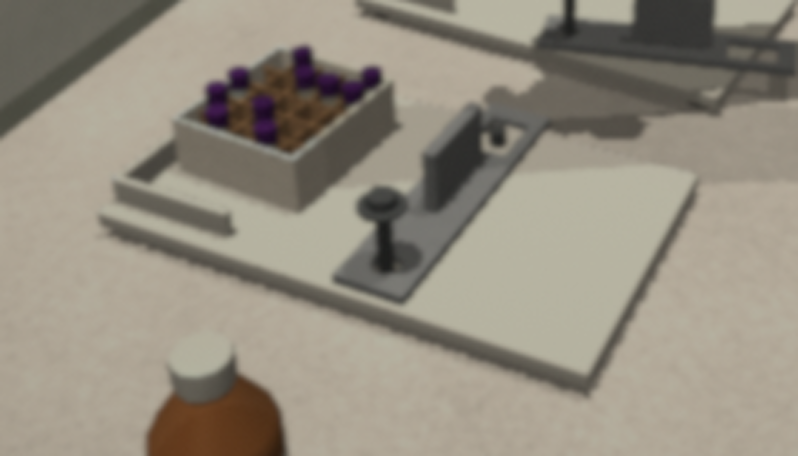

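The stud at (396,235) stands in the middle of the slot window (377–417 × 208–264). The side view shows the bar flat on the tray, the box has not moved, and the gripper is clear.

```bash
python3 -c "
from workcell import *
print(hand_in())"
```

```text
the job is handed in; nothing more can be done
None
```

The gate on the tray with the box is shut, and the job was handed in at about 9.4 s of the 38 s allowed; hand-in reports no verdict. I gripped the rib, raised the bar about 22 mm, swung it 54° counter-clockwise about the bolt, lowered it over the stud, let go and backed off.

**Last checks:**
- **Fit:** the wrist picture shows the stud near the middle of the slot. Before lowering I measured about 2 mm off both across and along the bar.
- **Flatness:** the side picture shows the bar lying flat on the tray; I judged this by eye.
- **Release and clearance:** the gripper is open and well above everything, with forces within noise.
- **Box and other gate:** the tube box looks the same as in the earlier side pictures. I never went near the other tray's gate, but did not re-measure it.

**One disagreement:** the first wrist-camera reading of the stud put it 144 mm from the bolt, where it should be 150 mm. The top-camera readings (about 152 mm) fitted better, and the later check before lowering agreed with them.

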